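# Hang the welded bracket on the swinging drop hook

## Task

Pick up the red-tubed bracket by its tube and use the side fence of the bracket to push the swinging yellow hook gently sideways until the hook rests still against its rubber stop. With the hook still held there by that contact, slide the bracket forward so that the hook's tip passes through the slot, then hang the bracket on the hook and let go so that both hang quietly, straight below the pivot. Never force the hook, and leave the can, the brush and the tube offcut alone.

Things in the scene. Friction and masses are not known exactly. Their poses are not given: they have to be found in the camera images.
- bracket: Loose welded steel bracket, 0.43 kg (+-15 %), upright on the bench. Origin: underside, mid tube width, where tube meets face plate; x forward through the plate, y left, z up. Face plate 6 mm thick (x 0 to 6), y -25 to 15, z 0 to 88 mm. Centre of mass near x 0, y 3, z 30.
- grip (a point): On the bracket's red square tube (25 x 25 mm; bracket x -100 to 0, y +-12.5, z 0 to 25): a good place to grip hard across, 70 mm behind the plate, mid height (-70, 0, 12.5). When hung, the hook's tip stands up to 28 mm behind the plate, 60 to 85 mm above the bracket's underside: keep the gripper's body clear of it (tilting back helps).
- slot (a point): Centre of the through slot in the face plate, at bracket (3, -1, 60) mm. Slot y -13 to 10.5 and z 47 to 73 mm; its top edge is what hangs on the hook.
- fence (a point): On the fence, a 6 mm upright plate along the plate's left edge. The point is on its inner side (bracket y = 9, looks to -y), at (18, 9, 60) mm. The fence runs x 6 to 30 for z 35 to 88, and x 6 to 75 for z 0 to 35 (that foot passes below the hook); y 9 to 15. With the fence against the 10 mm hook bar, the bar is in line with the slot.
- hanger: Fixed blue stand. Origin on the bench right below the hook's pivot; x points from the hook's tip to its shank, y left, z up. Post 30 mm square at x 140; beams z 381 to 405 mm from x -12 to 140, and at x = 0 from y 12 to -130; strut there (y -118 to -130) down to z 239.
- pivot (a point): The hook's pivot on the hanger, z = 360 mm. Stop: a rubber pad on a screw through the strut, on the hanger's -y side of the shank, at x 0, z 245. Its setting is not measured: the hook's bar meets it 18 to 36 mm to -y of plumb, so find it by feel. Pushing on the bar, the pad gives about 1 mm per 2 to 4 N.
- hook (a joint): Swing angle (rad) of the yellow hook about the hanger's x axis through the pivot: 0 is plumb, positive has the lower end towards hanger +y, negative towards the stop. It starts swinging almost undamped, period about 0.8 s. 0.28 kg, bar 10 mm thick. Free, it resists a push with under 0.6 N.
- hook_bend (a point): Where the hook's 190 mm straight shank meets its lower bar (bar centre). From here the bar runs 50 mm level towards hanger -x, then the tip goes on 12 mm in -x while rising 10 mm.
- hook_tip (a point): Middle of the rounded tip end (ball of radius 5 mm): 62 mm to hanger -x of the shank, 180 mm below the pivot along the shank.
- can: Bystander: can with a green label, 64 mm across, 100 mm high; origin under its centre.
- brush: Bystander: brush 200 mm long, lying on the bench along its x.
- offcut: Bystander: bright square tube offcut 90 x 50 x 50 mm; origin under its centre.
Not all that is in view belongs to the job. Of the things that look like the bracket, the largest one is meant.

How it is judged (in metres and radians):
On the way, in this order (a step that is already met when the one before it is completed fails the run):
1. the bracket, lifted, presses on the hook from outside (its tip not yet in the slot) with more than 1.2 N and the hook stays still (below 0.12 rad/s), on the stop's side of plumb, for 0.4 s (contact force between bracket and hook above 1.2 N and velocity of joint hook between -0.12 and 0.12 rad/s and value of joint hook below -0.05 rad and height (world z) of bracket above 0.04 m and x of hook_tip in the frame of bracket above 0.003 m), for 0.4 s.
2. the tip is at least 6 mm through the slot while the bracket still holds the hook on its stop (more than 0.6 N, on the stop's side of plumb, below 0.5 rad/s) (x of hook_tip in the frame of bracket below -0.006 m and z of hook_tip in the frame of bracket between 0.047 and 0.085 m and y of hook_tip in the frame of bracket between -0.016 and 0.013 m and contact force between bracket and hook above 0.6 N and value of joint hook below -0.05 rad and velocity of joint hook between -0.5 and 0.5 rad/s), for 0.1 s.
At the end, for the whole second after the job is handed in: The bracket hangs on the hook by its slot, clear of the bench (underside above 70 mm), tip at least 6 mm through the slot, tilted less than 0.5 rad, moving slower than 0.12 m/s; the hook is within 0.12 rad of plumb and slower than 0.5 rad/s; the robot lets go (contact force between bracket and hook above 1.5 N and height (world z) of bracket above 0.07 m and x of hook_tip in the frame of bracket below -0.006 m and z of hook_tip in the frame of bracket above 0.047 m and value of joint hook between -0.12 and 0.12 rad and velocity of joint hook between -0.5 and 0.5 rad/s and linear speed of bracket below 0.12 m/s and angle between bracket's own z axis and vertical below 0.5 rad); the robot touches nothing.
It fails at once if the bracket and the hook press on each other with more than 18 N (contact force between bracket and hook above 18 N).
It fails at once if the can, the brush or the offcut is moved more than 30 mm (distance of any of can, brush, offcut from where it was at the start of the episode above 0.03 m).
It also fails if it takes over 70 s, if anything falls off the work surface, if the arm or the gripper's body presses on something with over 40 N, if the wrist force passes 120 N, or if a joint passes its speed limit or range.

## Robot

A 6-joint arm with a two-finger parallel gripper is mounted at the origin on the work surface. World frame = base frame: x ahead of the robot, y to its left, z up, the work surface at z = 0. Lengths are in mm, angles in rad, forces in N, time in s.
With the tool pointing down it reaches from about 350 to 775 mm from the base axis. Payload 7.3 kg.
Tool frame: the origin (TCP) lies between the finger pads; the fingertips stand 8 mm ahead of it and the grasp point (between the pads) lies 11 mm behind it; y points along the fingers, z is the direction in which the jaws open and shut, and the axes are right-handed (so a half turn about y gives the same grasp; the last joint's range is limited). The gripper opens to 92 mm and grips with 3 to 60 N. Pads are 19 mm wide; open, the fingers measure 130 mm over their backs; the gripper's body (75 mm by 190 mm) begins 47 mm behind the grasp point.
Start: joints at [-1.405, 0.342, 1.524, -0, 1.275, -0.146], TCP at [161.078, -499.698, 234.741] pointing down, gripper open.
Joint ranges: [-2.53, 2.53], [-0.77, 2.02], [0.04, 2.7], [-1, 4.14], [0.28, 2.66], [-3.11, 3.11]. Speed limits (rad/s): [2.57, 2.57, 3.14, 3.14, 3.14, 3.14].

## Interface

Orientations are given as [roll, pitch, yaw] about the fixed x, y, z axes, in that order (R = Rz(yaw) Ry(pitch) Rx(roll)).
In Python, from plant import bot, vision, job gives the robot as it stands. The module is installed in compiled form; this text tells all that it offers.
- The arm moves only by the tool arm_command, never from a script. Its argument "deltas" is a list of rows, each a list of 4 numbers: the shift along the tool's x, y, z in m, then the turn about the tool's y in degrees. In form: [[x, y, z, twist], ...]. A call has 1 to 5 rows; each row shifts and turns the commanded pose from where the row before left it, along the tool's axes as they then stand; what a row does not reach is not made up. A row lasts 1/10 s, in which the tool goes at most 50 mm and 8.59 degrees, less where a joint would pass 70% of its speed; a pose out of reach is approached as far as the arm can. A call is refused whole if a number of a shift passes 0.05 or a number of a turn 8.59, either way. A call with a gripper value outside its range is refused whole. "claw" is the closure in counts, from 0 (fully open) to 255 (shut), set as the call begins (left out, the last holds). The fingers move at their own pace and stop on an object; the grip force is fixed at half the most. Time passes only in rows, so rows that do not move let the fingers close. It gives the time, the measured TCP pose, the force and the opening at its end, in the units of the state.
- bot.get_obs(): the state, without advancing time (a new reading comes with each control period).
- vision.capture(name): name is "scene" or "top" or "wrist"; returns a dict with "img" (480x640x3 uint8, red, green, blue), "camera_matrix" (3x3 intrinsics, pixels), "world_to_cam" (4x4, takes a point from world to camera coordinates); the wrist camera has in their place "mount" (4x4, takes a point from camera to tool coordinates, whose origin is the TCP and whose axes are the tool frame's). Camera axes: x right, y down, z forward; pixel columns grow to the right and rows downward; lengths in mm; the calibration is good to about 2 mm. A picture is of the moment at which its call begins: read the wrist's pose just before it. There is no depth.
- job.close_job(): hands the job in, once; it reports no verdict.
Trained networks look in a picture, given as the dict that the camera call returned (one of the last four; its "shot" number tells which), for a name from the list of things; names that differ only in an ending like _2 or _b are one class to them, and where a whole thing is asked for, a point or a joint stands for the part that bears it (a point fixed in the world has none). Each returns a list of dicts, best first, with "confidence" (0 to 1); they miss things now and then, are a little off and sometimes report something else, mostly with a low value. They report only what shows in the picture. A call takes as long as a camera call. They do not tell look-alikes from the thing itself.
- vision.find_in(picture, name): "xyz" ([x, y, z] in mm, in the coordinates of the camera as it stood for that picture, good to about 4 mm: the middle of the surface that is visible of it).
- vision.regions_of(picture, name): "mask" (480x640 bool, what is visible of it).
The state is a dict: "time": time; "joint_positions": joint angles; "dq": joint speeds; "tau": joint torques, N m; "tool_pos": TCP position; "tcp_rot": TCP orientation; "contact_force": force on the tool from outside, world axes, zero at the start; "moment": the same for the moment, N m; "grip_width": finger opening in mm.
Only numpy, scipy, OpenCV 4.12 (cv2) and the standard library are available. Lean on these libraries where they do the work, as an engineer would, in place of code of your own. Each camera call takes 0.05 s, during which the arm holds its last target. There are 200 camera calls.

## Working session

There is one attempt and no reset: what is moved stays moved. The work goes in short steps, Python scripts to look and compute and a tool call to move; the robot and the scene stay as the last step left them, time stands still between calls to the robot, and variables do not carry over. Pictures are saved under pics/ and viewed, about 8 in all and at most 12, crops included, and the job is handed in when it is done.

Besides the shell and the picture viewer there is one more tool, called as name(argument=value, ...), one argument or row to a line, values as JSON. arm_command: Moves the arm, as the interface text tells. Its arguments: {"type":"object","properties":{"deltas":{"type":"array","items":{"type":"array","items":{"type":"number"}}},"claw":{"type":"number"}},"required":["deltas"]}

```bash
mkdir -p pics
cat > h.py <<'E'
from plant import bot, vision, job
import numpy as np, cv2
from scipy.spatial.transform import Rotation as R
def pose():
    o=bot.get_obs(); T=np.eye(4); T[:3,:3]=R.from_euler('xyz',o['tcp_rot']).as_matrix(); T[:3,3]=o['tool_pos']; return T
def cap(n):
    T=pose(); p=vision.capture(n)
    p['c2w']= T@p['mount'] if n=='wrist' else np.linalg.inv(p['world_to_cam'])
    return p
def find(p,n):
    return [(np.round((p['c2w']@np.r_[d['xyz'],1])[:3],1),round(d['confidence'],2),np.round(px(p,d['xyz']))) for d in vision.find_in(p,n)]
def px(p,xyz):
    v=p['camera_matrix']@np.array(xyz); return v[:2]/v[2]
def proj(p,w):
    return px(p,(np.linalg.inv(p['c2w'])@np.r_[w,1])[:3])
def save(p,f,crop=None,s=1):
    im=p['img'][:,:,::-1]
    if crop: a,b,c,d=crop; im=im[b:d,a:c]
    cv2.imwrite('pics/'+f,cv2.resize(im,None,fx=s,fy=s,interpolation=cv2.INTER_CUBIC))
E
python3 - <<'E'
from h import *
print(bot.get_obs()); print(pose())
P={n:cap(n) for n in('scene','top')}
im=np.hstack([cv2.resize(P[n]['img'],(400,300)) for n in P])
for n in P:
    save(P[n],n+'0.png')
    print(n,np.round(P[n]['c2w'],3).tolist())
    for t in 'bracket grip slot fence hanger hook hook_bend hook_tip can brush offcut'.split(): print(n,t,find(P[n],t))
E
```

```text
{'time': 0.0, 'joint_positions': array([-1.40499546e+00,  3.42728974e-01,  1.52504462e+00,  1.50767250e-05,
        1.27535358e+00, -1.45993398e-01]), 'dq': array([ 0.0021672 , -0.00038312, -0.0002224 ,  0.0015197 , -0.0022997 ,
       -0.00019419]), 'tau': array([ 9.81946368e-05, -4.31250644e+01, -2.44217134e+01,  7.17149349e-02,
        5.58192213e-02, -9.92399123e-05]), 'tool_pos': array([ 161.01575875, -499.28539907,  234.03205851]), 'tcp_rot': array([-1.57231243e+00,  2.37498230e-04, -2.82980297e+00]), 'contact_force': array([ 0.14061949, -0.08771647, -0.15146697]), 'moment': array([0.03889473, 0.00058569, 0.0784206 ]), 'grip_width': 91.98247474429496}
[[-9.51786059e-01 -2.39034998e-04  3.06762515e-01  1.61015759e+02]
 [-3.06762516e-01  1.51585706e-03 -9.51784882e-01 -4.99285399e+02]
 [-2.37498228e-04 -9.99998823e-01 -1.51609860e-03  2.34032059e+02]
 [ 0.00000000e+00  0.00000000e+00  0.00000000e+00  1.00000000e+00]]
scene [[0.563, 0.643, -0.519, 1365.831], [0.826, -0.435, 0.358, -553.54], [0.005, -0.63, -0.776, 1378.405], [0.0, 0.0, 0.0, 1.0]]
scene bracket []
scene grip []
scen
[... 763 characters left out ...]
27., 267.])), (array([704.2, 315.4,  16.9]), 0.86, array([182., 203.])), (array([523.6, 346.6,  15.9]), 0.69, array([166., 282.]))]
top hanger []
top hook [(array([ 588.3, -122.8,  213.1]), 0.77, array([384., 241.]))]
top hook_bend [(array([ 594.3, -119.6,  212.9]), 0.73, array([383., 238.]))]
top hook_tip [(array([ 587.1, -124. ,  215.8]), 0.95, array([385., 242.]))]
top can [(array([684.6, 127.3, 103.2]), 0.59, array([260., 204.])), (array([556.8, 205.5,  28.7]), 0.56, array([228., 267.]))]
top brush [(array([532.6,  36.9,  20. ]), 0.85, array([303., 278.]))]
top offcut [(array([ 462.9, -326.4,   50. ]), 0.75, array([469., 308.])), (array([555.6, 206.5,  26.9]), 0.19, array([228., 267.]))]
```

View pics/scene0.png

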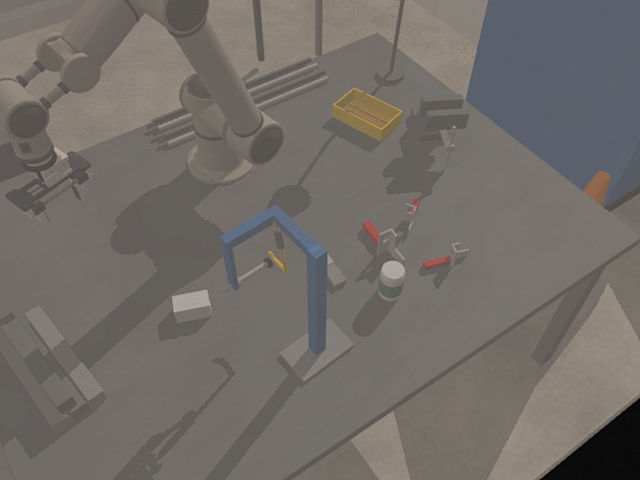

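View pics/top0.png

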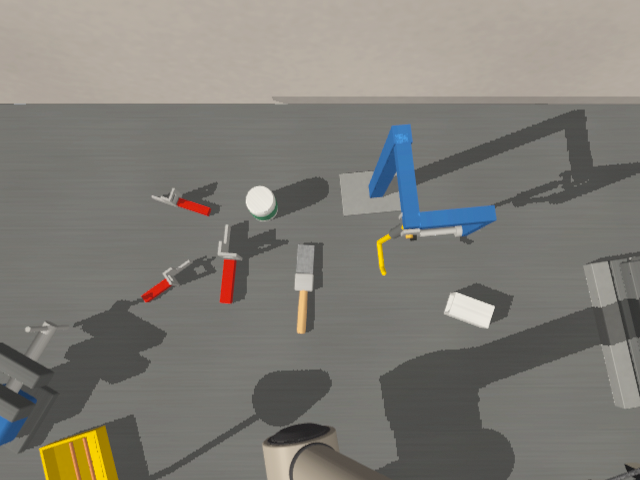

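Three look-alikes in the top view: (228,267), (168,283) and (183,202). The one at (228,267) is the largest, so it fits. I'll confirm it in an enlarged crop, next to a crop of the hanger.

Run:
```python
from h import *
p=cap('top')
a=p['img'][180:320,130:270,::-1]; b=p['img'][110:290,330:510,::-1]
f=lambda i,n:cv2.resize(i,(n,n),interpolation=cv2.INTER_CUBIC)
im=np.hstack([cv2.copyMakeBorder(f(a,392),0,8,0,8,cv2.BORDER_CONSTANT),f(b,400)])
cv2.imwrite('pics/crop1.png',im)
# red mask of tube & mask of yellow
for d in vision.regions_of(p,'bracket'): 
    m=d['mask']; ys,xs=np.nonzero(m); print(d['confidence'],m.sum(),xs.min(),xs.max(),ys.min(),ys.max())
i=p['img'].astype(int); 
red=((i[...,0]>130)&(i[...,1]<60)&(i[...,2]<60)); red[:, :200]=0; red[:,260:]=0
print('red rect',cv2.minAreaRect(np.argwhere(red)[:,::-1].astype(np.float32)))
def ray(u,v,z):
    d=p['c2w'][:3,:3]@np.linalg.inv(p['camera_matrix'])@[u,v,1]; o=p['c2w'][:3,3]; return o+d*(z-o[2])/d[2]
r=cv2.minAreaRect(np.argwhere(red)[:,::-1].astype(np.float32)); print([np.round(ray(*c,25)) for c in cv2.boxPoints(r)])
q=cap('scene'); 
for n in ['bracket','hook','hook_tip','slot']: print(n,find(q,n))
```

```text
0.6 891 218 241 225 302
0.56 535 142 190 261 301
0.55 513 152 210 188 215
0.36 173 403 411 235 271
red rect ((221.04043579101562, 252.25497436523438), (101.43663787841797, 23.405078887939453), 77.3349380493164)
[array([698., 277.,  25.]), array([710., 225.,  25.]), array([485., 170.,  25.]), array([474., 220.,  25.])]
bracket []
hook []
hook_tip []
slot []
```

View pics/crop1.png

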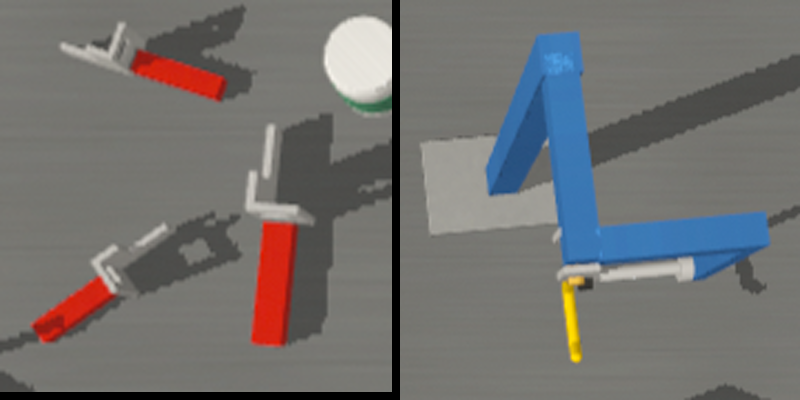

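```bash
cat >> h.py <<'E'
def ray(p,u,v,z):
    d=p['c2w'][:3,:3]@np.linalg.inv(p['camera_matrix'])@[u,v,1]; o=p['c2w'][:3,3]; return o+d*(z-o[2])/d[2]
E
python3 - <<'E'
from h import *
p=cap('top')
A=lambda x,y,z: np.round(ray(p,130+x/2.8,180+y/2.8,z),1)
B=lambda x,y,z: np.round(ray(p,330+(x-400)/2.2222,110+y/2.2222,z),1)
print('tube',[A(*c,25) for c in[(263,222),(296,222),(252,343),(286,345)]])
print('plate top L/R',A(248,208,88),A(300,212,88),A(250,175,88), 'foot tip',A(271,127,35))
print('beam R',B(582,75,405),B(600,228,405),'L',B(545,75,405),B(566,262,405),B(600,262,405))
print('cross',B(766,212,405),B(766,245,405),'post far',B(538,36,405),B(580,33,405))
for n in ['hook_tip','hook_bend']:print(find(p,n))
i=p['img'].astype(int);red=((i[...,0]>110)&(i[...,1]<90)&(i[...,2]<90)).astype(np.uint8)
n,l,s,c=cv2.connectedComponentsWithStats(red)
for k in range(1,n):
    if s[k,4]>60: 
        r=cv2.minAreaRect(np.argwhere(l==k)[:,::-1].astype(np.float32)); print(r,[np.round(ray(p,*q,25),1) for q in cv2.boxPoints(r)])
E
```

```text
tube [array([574. , 215.7,  25. ]), array([573.9, 189.3,  25. ]), array([477.5, 222.2,  25. ]), array([475.8, 195.2,  25. ])]
plate top L/R [578.3 216.1  88. ] [575.1 176.5  88. ] [603.7 215.2  88. ] foot tip [649.8 209.3  35. ]
beam R [ 717.7 -145.   405. ] [ 606.7 -154.4  405. ] L [ 717.7 -118.6  405. ] [ 582.7 -130.   405. ] [ 582.6 -153.7  405. ]
cross [ 617.9 -271.6  405. ] [ 594.4 -270.4  405. ] post far [ 746.7 -114.3  405. ] [ 748.9 -144.5  405. ]
[(array([ 592.1, -122.1,  215.2]), 0.62, array([384., 239.])), (array([553.6, 205.9,  30.1]), 0.27, array([228., 268.]))]
[(array([ 596.2, -117.8,  213.1]), 0.67, array([382., 237.]))]
((193.40000915527344, 206.30001831054688), (34.46881866455078, 9.17060375213623), 18.434947967529297) [array([698.4, 328.7,  25. ]), array([718.7, 322.9,  25. ]), array([693.1, 247.6,  25. ]), array([673. , 253.6,  25. ])]
((227.60052490234375, 280.9613342285156), (12.811118125915527, 43.7953987121582), 5.5275397300720215) [array([478.3, 224.2,  25. ]), array([575.7, 217.1,  25. ]), array([572.8, 188.4,  25. ]), array([475.5, 195.8,  25. ])]
((155.88511657714844, 290.4391784667969), (9.881049156188965, 30.921871185302734), 54.46232223510742) [array([493.9, 399. ,  25. ]), array([533.7, 344.9,  25. ]), array([515.7, 331.4,  25. ]), array([476.1, 385.5,  25. ])]
```

The crop confirms it: the middle bracket, with its tube at top-view pixels (228,281), is the largest. Its fence and foot are on the left, origin ≈(574,203) and yaw ≈ -0.066. The hanger pivot is ≈(594.8,-141.2) with yaw ≈ 0.087. The tool can't be tilted, so I'll grip about 80 mm behind the plate.

arm_command(
  deltas=[
    [0,-0.01,0,7.2],
    [0,-0.01,0,7.2],
    [0,-0.01,0,7.3],
    [-0.033,0,-0.035,0],
    [-0.033,0,-0.035,0],
  ],
  claw=0,
)

```text
time: 2.2
tool_pos: [231.7, -434.1, 264.8]
tcp_rot: [-1.57, 0.0, 3.071]
contact_force: [0.9, -0.2, -0.2]
grip_width: 91.8
```

arm_command(
  deltas=[
    [-0.033,0,-0.035,0],
    [-0.033,0,-0.035,0],
    [-0.033,0,-0.035,0],
    [-0.033,0,-0.035,0],
    [-0.025,0,-0.04,0],
  ],
)

```text
time: 2.7
tool_pos: [401.9, -263.9, 264.8]
tcp_rot: [-1.57, 0.001, 3.075]
contact_force: [0.4, -0.3, -0.9]
grip_width: 91.6
```

arm_command(
  deltas=[
    [0,0,-0.045,0],
    [0,0,-0.045,0],
    [0,0,-0.045,0],
    [0,0,-0.045,0],
    [0,0,-0.045,0],
  ],
)

```text
time: 3.2
tool_pos: [415.2, -38.9, 264.9]
tcp_rot: [-1.571, 0.001, 3.074]
contact_force: [0.6, 0.1, 0.1]
grip_width: 91.8
```

arm_command(
  deltas=[
    [-0.01,0,-0.045,0],
    [-0.01,0,-0.045,0],
    [-0.015,0.0,-0.045,0],
    [-0.015,0.0,-0.045,0],
    [-0.01,0.0,-0.045,0],
  ],
)

```text
time: 3.7
tool_pos: [490.9, 181.8, 264.8]
tcp_rot: [-1.571, 0.001, 3.075]
contact_force: [1.1, -0.3, 0.9]
grip_width: 91.9
```

arm_command(
  deltas=[
    [0,0.04,-0.013,0],
    [0,0.04,-0.013,0],
    [0,0,0,0],
    [0,0,0,0],
  ],
)

```text
time: 4.1
tool_pos: [492.0, 205.6, 185.2]
tcp_rot: [-1.57, -0.001, 3.075]
contact_force: [1.0, 0.2, 0.7]
grip_width: 91.7
```

Run:
```python
from h import *
T=pose();p=cap('wrist'); save(p,'w1.png')
print(bot.get_obs()['joint_positions'],T[:3,3])
for t in 'bracket grip slot fence'.split(): print(t,find(p,t))
i=p['img'].astype(int);red=((i[...,0]>110)&(i[...,1]<90)&(i[...,2]<90)).astype(np.uint8)
n,l,s,c=cv2.connectedComponentsWithStats(red)
for k in range(1,n):
    if s[k,4]>300: 
        r=cv2.minAreaRect(np.argwhere(l==k)[:,::-1].astype(np.float32)); print(r,[np.round(ray(p,*q,25),1) for q in cv2.boxPoints(r)])
print('tcp axis px at z=25',proj(p,np.r_[T[:2,3],25]))
```

```text
[ 2.51507303e-01  4.00656014e-01  1.57584271e+00 -3.86969956e-04
  1.16300868e+00  1.88958283e+00] [492.03530748 205.56346201 185.15388893]
bracket [(array([528.6, 332.1,  13.5]), 0.95, array([149., 185.])), (array([556. , 212.7,  21.1]), 0.63, array([303., 137.]))]
grip [(array([557. , 208. ,  20.8]), 0.88, array([309., 135.])), (array([528.3, 333.6,  19.6]), 0.86, array([143., 186.]))]
slot [(array([555. , 212. ,  29.3]), 0.95, array([304., 139.])), (array([526.4, 332.4,  15.9]), 0.87, array([147., 188.]))]
fence [(array([526.1, 331.1,  17.2]), 0.97, array([148., 189.])), (array([551.2, 210.8,  27.9]), 0.91, array([306., 144.]))]
((311.5, 176.5), (135.0, 35.0), 90.0) [array([575.3, 217.3,  25. ]), array([573.6, 193. ,  25. ]), array([476.2, 198.8,  25. ]), array([477.9, 225.3,  25. ])]
((97.701904296875, 224.6448974609375), (29.095998764038086, 63.114437103271484), 46.97493362426758) [array([496.1, 397. ,  25. ]), array([526. , 355.9,  25. ]), array([509.4, 344.4,  25. ]), array([478.6, 385.7,  25. ])]
tcp axis px at z=25 [318.74984576 224.21810426]
```

View pics/w1.png

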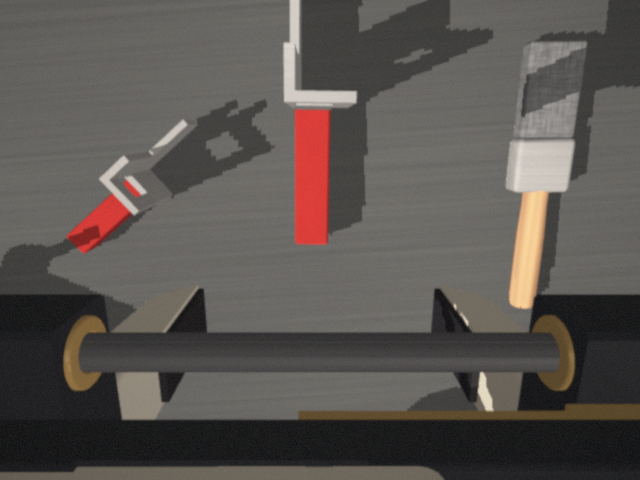

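The tube at pixel (311,177) lies parallel to the jaws' axis, about 4 mm to the left of centre. The other items are clear of the fingers. Shifting 4 mm and going down.

arm_command(
  deltas=[
    [-0.002,0.04,-0.004,0],
    [0,0.045,0,0],
    [0,0.045,0,0],
    [0,0.03,0,0],
    [0,0.01,0,0],
  ],
)

```text
time: 4.85
tool_pos: [493.1, 208.8, 12.7]
tcp_rot: [-1.569, -0.004, 3.074]
contact_force: [0.2, -0.0, 0.7]
grip_width: 91.6
```

arm_command(
  deltas=[
    [0,0.003,0,0],
    [0,0,0,0],
  ],
)

```text
time: 5.05
tool_pos: [495.5, 209.7, 13.1]
tcp_rot: [-1.571, 0.002, 3.074]
contact_force: [0.5, 0.1, -0.2]
grip_width: 91.5
```

arm_command(
  deltas=[
    [0,0,0,0],
    [0,0,0,0],
    [0,0,0,0],
    [0,0,0,0],
    [0,0,0,0],
  ],
  claw=255,
)

```text
time: 5.55
tool_pos: [494.4, 209.6, 11.9]
tcp_rot: [-1.571, 0.0, 3.075]
contact_force: [-0.4, -0.7, -0.2]
grip_width: 56.3
```

arm_command(
  deltas=[
    [0,0,0,0],
    [0,0,0,0],
    [0,0,0,0],
    [0,0,0,0],
    [0,0,0,0],
  ],
)

```text
time: 6.05
tool_pos: [494.2, 209.6, 11.6]
tcp_rot: [-1.571, -0.0, 3.075]
contact_force: [-0.6, 0.3, 0.1]
grip_width: 24.8
```

```bash
cat > hk.py <<'E'
from h import *
PV=np.array([594.8,-141.2,360.]); YAW=0.087
Rh=R.from_euler('z',YAW).as_matrix()
def hang(w): return Rh.T@(np.asarray(w)-np.r_[PV[:2],0])
def swing(n):
    t=[];y=[]
    for k in range(n):
        t0=bot.get_obs()['time']; p=cap('top'); f=[g for g in find(p,'hook_tip') if g[0][2]>120]
        if f:
            # intersect pixel ray with hanger tip: use network's xyz mean
            h=hang(f[0][0]); t.append(t0); y.append(h[1]); print(round(t0,2),np.round(h),f[0][1])
    return np.array(t),np.array(y)
E
python3 - <<'E'
from hk import *
from scipy.optimize import curve_fit
t,y=swing(12)
f=lambda t,A,w,ph,c:A*np.sin(w*t+ph)+c
b=None
for ph in (0,2,4):
    try:
        q,_=curve_fit(f,t,y,[15,7.85,ph,0]); r=np.std(f(t,*q)-y)
        if b is None or r<b[0]: b=(r,q)
    except Exception as e: pass
print(b)
E
```

```text
6.05 [ -5.  10. 187.] 0.56
6.15 [-13.  -8. 177.] 0.77
6.25 [-26. -23. 178.] 0.76
6.35 [-25. -22. 178.] 0.5
6.45 [ -9.  -4. 178.] 0.54
6.55 [ -7.  11. 191.] 0.71
6.65 [ -7.  16. 207.] 0.67
6.75 [ -5.  10. 194.] 0.57
6.85 [ -9.  -5. 181.] 0.82
6.95 [-25. -17. 179.] 0.52
7.05 [-24. -20. 180.] 0.68
7.15 [-20. -10. 178.] 0.59
(np.float64(1.5089112440338879), array([20.02965919,  8.75203106, -0.10161432, -2.04966404]))
```

The hook swings ±20–25 mm about plumb. Lifting gently, then checking for slip or droop.

arm_command(
  deltas=[
    [0,-0.005,0,0],
    [0,-0.01,0,0],
    [0,-0.02,0,0],
    [0,-0.02,0,0],
    [0,-0.02,0,0],
  ],
)

```text
time: 7.75
tool_pos: [494.0, 209.5, 87.9]
tcp_rot: [-1.571, -0.0, 3.075]
contact_force: [0.5, 0.4, -4.9]
grip_width: 24.8
```

arm_command(
  deltas=[
    [0,-0.02,0,0],
    [0,-0.015,0,0],
    [0,-0.005,0,0],
    [0,0,0,0],
    [0,0,0,0],
  ],
)

```text
time: 8.25
tool_pos: [493.7, 209.4, 126.1]
tcp_rot: [-1.57, -0.001, 3.075]
contact_force: [-0.0, 0.2, -4.5]
grip_width: 24.7
```

Run:
```python
from h import *
T=pose();p=cap('wrist'); print(bot.get_obs()['contact_force'],bot.get_obs()['moment'],T[:3,3])
p2=cap('scene'); save(p2,'s2.png',(330,180,490,300),5); save(p,'w2.png',(200,0,440,300),2)
a=p['img'][0:300,200:440,::-1]; b=p2['img'][170:300,330:486,::-1]
cv2.imwrite('pics/c2.png',np.hstack([cv2.resize(a,(400,500)),cv2.resize(b,(400,500*400//600)) if 0 else cv2.resize(b,(400,333)) if 0 else cv2.copyMakeBorder(cv2.resize(b,(400,333)),0,167,0,0,cv2.BORDER_CONSTANT)]))
```

```text
[-0.11863738  0.32415441 -4.44902255] [-0.01309229  0.3009601  -0.08706418] [493.67871458 209.43256409 126.09562412]
```

View pics/c2.png

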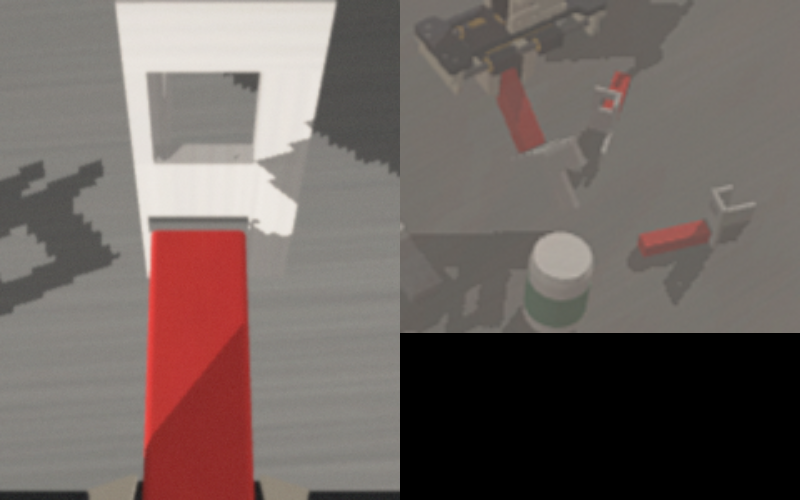

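```bash
cat > pnp.py <<'E'
from h import *
def bracket_pose(p,T,pts,s,o):
    """pts: list (bracket xyz, crop px); returns bracket->tool 4x4"""
    P=np.array([a for a,_ in pts],float); u=np.array([b for _,b in pts],float)/s+np.array(o)
    ok,rv,tv=cv2.solvePnP(P,u,p['camera_matrix'],None,flags=cv2.SOLVEPNP_ITERATIVE)
    C=np.eye(4);C[:3,:3]=cv2.Rodrigues(rv)[0];C[:3,3]=tv.ravel()
    e=cv2.projectPoints(P,rv,tv,p['camera_matrix'],None)[0][:,0]-u
    B=p['c2w']@C
    print('err',np.round(e,1).tolist()); print('bracket world',np.round(B[:3,3],1),'rpy deg',np.round(R.from_matrix(B[:3,:3]).as_euler('xyz',degrees=True),1))
    print('TCP in bracket',np.round((np.linalg.inv(B)@T)[:3,3],1))
    return B
E
python3 - <<'E'
from pnp import *
T=pose();p=cap('wrist'); print(np.round(p['mount'],3).tolist())
bracket_pose(p,T,[((0,15,88),(117,3)),((0,-25,88),(335,3)),((0,10.5,73),(148,72)),((0,-13,73),(260,72)),((0,10.5,47),(151,163)),((0,-13,47),(254,163)),((0,12.5,25),(150,232)),((0,-12.5,25),(245,232))],1.667,(200,0))
E
```

```text
[[0.0, 0.963, 0.269, -71.932], [-0.001, -0.269, 0.963, -149.376], [1.0, -0.001, 0.001, -0.51], [0.0, 0.0, 0.0, 1.0]]
err [[0.3, -0.9], [-0.7, -0.7], [-0.8, -0.0], [1.2, 0.0], [1.3, 2.5], [-0.9, 2.5], [-0.0, -1.7], [-0.3, -1.7]]
bracket world [543.2 206.6  63.7] rpy deg [ 0.4 42.1 -3.5]
TCP in bracket [-78.4  -0.2  12.8]
```

The bracket has swung about 42° nose-down in the grip (PnP on the plate and slot corners), so gripping 80 mm back can't carry its moment. I'll lower it so the foot levels it on the bench, then regrip about 60 mm behind the plate.

arm_command(
  deltas=[
    [0,0.015,0,0],
    [0,0.015,0,0],
    [0,0.015,0,0],
    [0,0.015,0,0],
    [0,0.015,0,0],
  ],
)

```text
time: 8.9
tool_pos: [494.2, 209.8, 51.3]
tcp_rot: [-1.571, 0.0, 3.075]
contact_force: [-2.5, 0.1, 1.4]
grip_width: 24.4
```

arm_command(
  deltas=[
    [0,0.015,0,0],
    [0,0.01,0,0],
    [0,0.008,0,0],
    [0,0.006,0,0],
    [0,0,0,0],
  ],
)

```text
time: 9.4
tool_pos: [494.6, 209.7, 12.7]
tcp_rot: [-1.571, 0.001, 3.075]
contact_force: [-0.3, 0.5, -2.8]
grip_width: 24.6
```

arm_command(
  deltas=[
    [0,0,0,0],
    [0,0,0,0],
    [0,0,0,0],
  ],
  claw=150,
)

```text
time: 9.7
tool_pos: [494.7, 209.6, 13.0]
tcp_rot: [-1.571, 0.001, 3.075]
contact_force: [0.3, -0.1, 0.3]
grip_width: 37.5
```

Run:
```python
from pnp import *
T=pose();p=cap('wrist'); print(T[:3,3]); save(p,'w3.png',(200,0,440,300),2)
```

```text
[494.74811714 209.63129406  12.95446841]
```

View pics/w3.png

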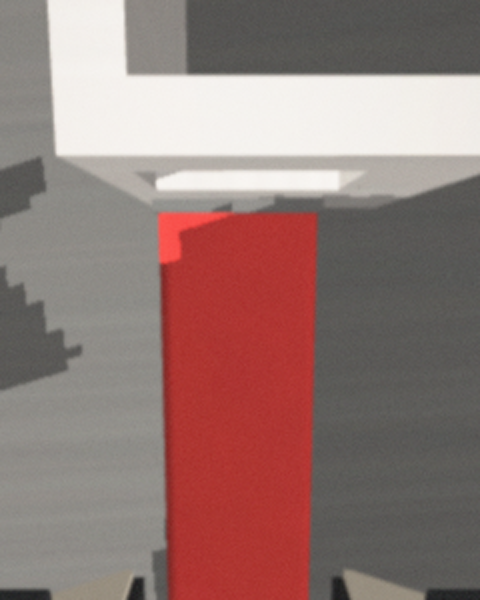

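Run:
```python
from h import *
p=cap('wrist');T=pose();Ti=np.linalg.inv(T)
for u,v,z in[(158,212,25),(317,212,25),(170,585,25),(309,585,25),(55,155,88),(480,152,88)]:
    w=ray(p,200+u/2,v/2,z); print(np.round(w,1),'tool',np.round((Ti@np.r_[w,1])[:3],1))
```

```text
[572.7 217.   25. ] tool [-77.5 -12.1 -12.6]
[571.1 192.5  25. ] tool [-77.5 -12.1  11.9]
[511.1 220.6  25. ] tool [-15.8 -12.1 -12.1]
[509.5 196.5  25. ] tool [-15.8 -12.1  12.1]
[574.8 219.6  88. ] tool [-79.4 -75.1 -15.4]
[572.7 184.8  88. ] tool [-79.7 -75.1  19.5]
```

Bracket is level again, and the plate is 78.5 mm ahead of the TCP. Moving 18.5 mm forward and 3 mm lower to regrip.

arm_command(
  deltas=[
    [-0.01,0.002,0,0],
    [-0.0085,0.002,0,0],
    [0,0,0,0],
    [0,0,0,0],
  ],
)

```text
time: 10.2
tool_pos: [512.9, 208.2, 8.4]
tcp_rot: [-1.571, -0.0, 3.074]
contact_force: [-0.1, 0.2, 0.8]
grip_width: 38.0
```

arm_command(
  deltas=[
    [0,0,0,0],
    [0,0,0,0],
    [0,0,0,0],
    [0,0,0,0],
    [0,0,0,0],
  ],
  claw=255,
)

```text
time: 10.7
tool_pos: [512.5, 208.3, 8.7]
tcp_rot: [-1.571, -0.0, 3.075]
contact_force: [-0.6, -0.6, -0.9]
grip_width: 25.1
```

arm_command(
  deltas=[
    [0,-0.001,0,0],
    [0,-0.002,0,0],
    [0,-0.004,0,0],
    [0,-0.006,0,0],
    [0,-0.008,0,0],
  ],
)

```text
time: 11.2
tool_pos: [512.5, 208.3, 30.0]
tcp_rot: [-1.57, -0.001, 3.075]
contact_force: [-0.4, 0.5, -4.2]
grip_width: 24.8
```

arm_command(
  deltas=[
    [0,-0.01,0,0],
    [0,-0.01,0,0],
    [0,-0.01,0,0],
    [0,-0.01,0,0],
    [0,-0.01,0,0],
  ],
)

```text
time: 11.7
tool_pos: [512.8, 208.3, 80.7]
tcp_rot: [-1.571, 0.0, 3.075]
contact_force: [0.5, 1.0, -4.5]
grip_width: 24.9
```

arm_command(
  deltas=[
    [0,-0.01,0,0],
    [0,-0.01,0,0],
    [0,-0.01,0,0],
    [0,-0.006,0,0],
    [0,0,0,0],
  ],
)

```text
time: 12.2
tool_pos: [513.3, 208.5, 116.7]
tcp_rot: [-1.571, 0.002, 3.075]
contact_force: [-0.3, -0.5, -3.5]
grip_width: 24.7
```

Run:
```python
from pnp import *
T=pose();p=cap('wrist'); print(T[:3,3],bot.get_obs()['contact_force'],bot.get_obs()['moment']); save(p,'w4.png',(180,0,480,300),2)
```

```text
[513.26144815 208.49354668 116.70289894] [-0.31344462  0.48178549 -4.92089001] [ 0.07900271  0.26176678 -0.01802321]
```

View pics/w4.png

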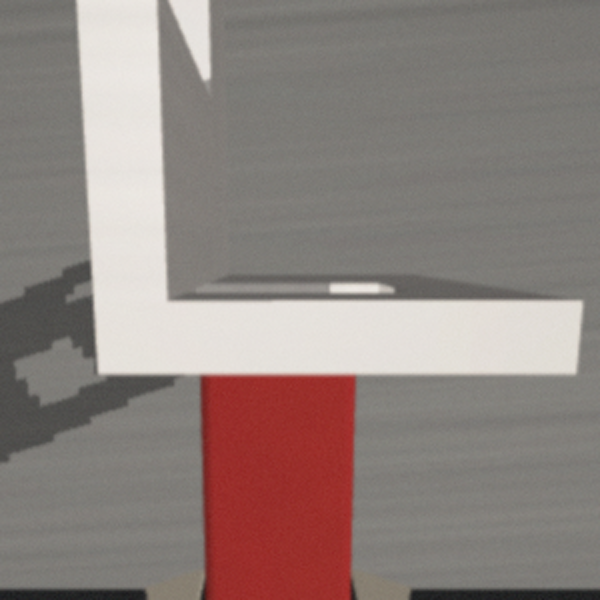

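Run:
```python
from pnp import *
T=pose();p=cap('wrist'); 
bracket_pose(p,T,[((0,15,88),(98,374)),((0,-25,88),(578,374)),((6,-25,88),(583,300)),((6,9,88),(167,300)),((6,-25,0),(415,275)),((6,9,0),(228,275))],2,(180,0))
```

```text
err [[-0.1, -0.1], [-0.5, -0.2], [0.4, 0.1], [0.1, 0.2], [0.0, -0.0], [-0.0, 0.0]]
bracket world [574.2 204.6 106.7] rpy deg [-0.1  0.3 -3.8]
TCP in bracket [-61.5  -0.3   9. ]
```

The bracket is level in the grip (pitch 0.3°), with the TCP at bracket (-61, 0, 9). Turning it in line with the hanger and carrying it to the +y side of the hook.

arm_command(
  deltas=[
    [0.003,-0.003,0.005,-2.8],
    [0.006,-0.003,0.01,-3.0],
    [0.009,-0.003,0.02,-3.0],
    [0.01,-0.003,0.03,0],
    [0.01,0,0.035,0],
  ],
)

```text
time: 12.8
tool_pos: [480.1, 106.5, 127.5]
tcp_rot: [-1.571, -0.0, -3.053]
contact_force: [-0.0, 0.5, -4.4]
grip_width: 25.0
```

arm_command(
  deltas=[
    [0.01,0,0.035,0],
    [0.01,0,0.035,0],
    [0.01,0,0.03,0],
    [0.01,0,0.03,0],
    [0.01,0,0.025,0],
  ],
)

```text
time: 13.3
tool_pos: [443.6, -53.4, 127.3]
tcp_rot: [-1.571, -0.001, -3.055]
contact_force: [0.5, -0.3, -4.6]
grip_width: 24.9
```

```bash
cat > st.py <<'E'
from hk import *
G=np.array([-61.2,-0.3,9.2])
def st():
    T=pose(); o=bot.get_obs(); Rb=np.c_[-T[:3,0],-T[:3,2],-T[:3,1]]
    b=T[:3,3]-Rb@G; h=hang(b)
    F=Rh.T@o['contact_force']
    print('t',round(o['time'],2),'origin in hanger',np.round(h,1),'yaw rel deg',round(np.degrees(np.arctan2(Rb[1,0],Rb[0,0])-YAW),2),'F',np.round(F,1),'M',np.round(o['moment'],2))
    return h,F
E
python3 - <<'E'
from st import *
st()
E
```

```text
t 13.3 origin in hanger [-81.8 100.9 118.1] yaw rel deg -0.04 F [ 0.5 -0.4 -4.6] M [-0.07  0.27 -0.05]
```

arm_command(
  deltas=[
    [0,0,0.02,0],
    [0,0,0.02,0],
    [0,0,0.015,0],
    [0,0,0.006,0],
    [0,0,0.004,0],
  ],
)

```text
time: 13.8
tool_pos: [449.7, -116.8, 127.4]
tcp_rot: [-1.571, -0.001, -3.055]
contact_force: [-0.2, 0.2, -3.9]
grip_width: 24.7
```

Run:
```python
from st import *
st(); p=cap('top'); save(p,'t5.png',(340,200,480,305),5)
for n in ['hook_tip','slot','fence','bracket','hook']:print(n,[(np.round(hang(f[0])),f[1]) for f in find(p,n)])
p=cap('wrist'); save(p,'w5.png')
for n in ['hook_tip','hook_bend','hook']:print(n,[(np.round(hang(f[0])),f[1]) for f in find(p,n)])
```

```text
t 13.8 origin in hanger [-81.2  37.2 118.2] yaw rel deg -0.05 F [-0.2  0.2 -3.9] M [-0.01  0.3  -0.02]
hook_tip [(array([ -7.,   6., 184.]), 0.67)]
slot [(array([150., 445.,  19.]), 0.93), (array([-29., 488.,  18.]), 0.8), (array([-39.,  47., 152.]), 0.59)]
fence [(array([-44.,  49., 154.]), 0.71), (array([-30., 489.,  22.]), 0.66)]
bracket [(array([-32., 491.,  21.]), 0.77), (array([149., 447.,  16.]), 0.66), (array([-41.,  51., 151.]), 0.53)]
hook [(array([-10.,   8., 180.]), 0.55)]
hook_tip [(array([-55.,   4., 183.]), 0.64)]
hook_bend [(array([-52.,   6., 176.]), 0.98)]
hook [(array([-52.,   0., 178.]), 0.81), (array([-60.,   9., 179.]), 0.45)]
```

View pics/w5.png

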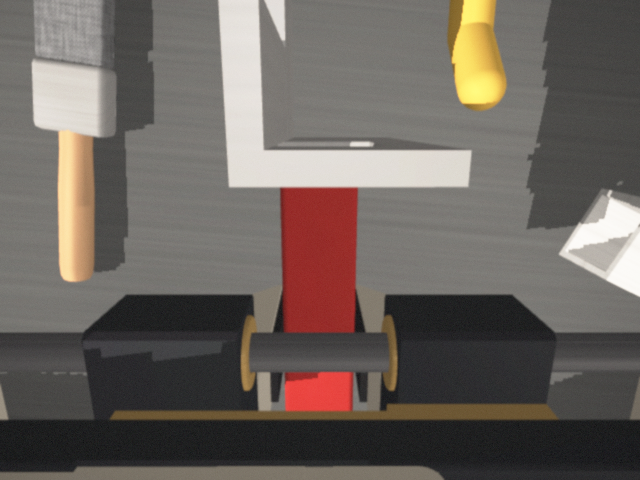

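Run:
```python
from st import *
h,_=st(); p=cap('wrist')
print('tip',hang(ray(p,482,90,182))-h,'plate front',hang(ray(p,365,150,h[2]+88))-h,hang(ray(p,470,187,h[2]+88))-h)
```

```text
t 14.3 origin in hanger [-81.   37.7 118.6] yaw rel deg 0.01 F [ 0.4 -0.1 -3.7] M [-0.    0.24 -0.01]
tip [ 17.83883942 -34.41992041  63.44205251] plate front [ 6.80992778 -7.36258954 88.        ] [  0.77245925 -25.04087577  88.        ]
```

Wrist view: the hook's ball tip at pixel (482,90) lies 18 mm ahead of the plate, clear on the -y side of the fence, as wanted. Advancing slowly to −y.

arm_command(
  deltas=[
    [0,0,0.004,0],
    [0,0,0.004,0],
    [0,0,0.003,0],
    [0,0,0.003,0],
    [0,0,0.003,0],
  ],
)

```text
time: 14.85
tool_pos: [451.3, -133.9, 127.7]
tcp_rot: [-1.571, -0.0, -3.055]
contact_force: [-0.8, -0.8, -4.3]
grip_width: 24.9
```

arm_command(
  deltas=[
    [0,0,0.003,0],
    [0,0,0.003,0],
    [0,0,0.003,0],
    [0,0,0.003,0],
    [0,0,0.003,0],
  ],
)

```text
time: 15.35
tool_pos: [452.6, -148.7, 127.7]
tcp_rot: [-1.571, -0.0, -3.055]
contact_force: [0.4, 0.0, -4.1]
grip_width: 24.5
```

arm_command(
  deltas=[
    [0,0,0.003,0],
    [0,0,0.003,0],
    [0,0,0.003,0],
    [0,0,0.003,0],
    [0,0,0.003,0],
  ],
)

```text
time: 15.85
tool_pos: [453.9, -163.7, 127.7]
tcp_rot: [-1.571, -0.0, -3.055]
contact_force: [0.3, -0.9, -3.8]
grip_width: 24.5
```

arm_command(
  deltas=[
    [0,0,0.003,0],
    [0,0,0.003,0],
    [0,0,0.003,0],
    [0,0,0.003,0],
    [0,0,0.003,0],
  ],
)

```text
time: 16.35
tool_pos: [455.2, -178.6, 127.7]
tcp_rot: [-1.571, 0.0, -3.055]
contact_force: [0.1, -0.5, -3.4]
grip_width: 24.9
```

Run:
```python
from st import *
for k in range(4):
    h,F=st(); p=cap('wrist')
    for n in ['hook_tip']:print(n,[(np.round(hang(f[0])-h),f[1],f[2]) for f in find(p,n)])
```

```text
t 16.35 origin in hanger [-81.1 -24.9 118.5] yaw rel deg -0.02 F [ 0.  -0.5 -3.4] M [-0.02  0.24  0.02]
hook_tip [(array([24.,  3., 67.]), 0.64, array([302.,  59.]))]
t 16.45 origin in hanger [-81.1 -25.  118.5] yaw rel deg -0.04 F [-0.3  0.5 -4.4] M [-0.05  0.28  0.  ]
hook_tip [(array([23.,  0., 65.]), 0.64, array([317.,  63.]))]
t 16.55 origin in hanger [-81.2 -24.6 118.5] yaw rel deg -0.03 F [ 0.3  0.4 -3.4] M [-0.06  0.18 -0.  ]
hook_tip [(array([24.,  3., 63.]), 0.65, array([303.,  59.]))]
t 16.65 origin in hanger [-81.1 -24.5 118.5] yaw rel deg -0.02 F [ 0.3  0.3 -3.9] M [0.07 0.25 0.02]
hook_tip [(array([25.,  3., 66.]), 0.59, array([307.,  54.]))]
```

Hook is riding on the fence. Feeling for the stop.

arm_command(
  deltas=[
    [0,0,0.002,0],
    [0,0,0.002,0],
    [0,0,0.002,0],
    [0,0,0.001,0],
  ],
)

```text
time: 17.15
tool_pos: [455.9, -185.6, 127.7]
tcp_rot: [-1.571, 0.0, -3.055]
contact_force: [-0.3, 0.6, -3.5]
grip_width: 24.3
```

arm_command(
  deltas=[
    [0,0,0.002,0],
    [0,0,0.002,0],
    [0,0,0.001,0],
  ],
)

```text
time: 17.45
tool_pos: [456.2, -189.0, 127.7]
tcp_rot: [-1.573, -0.0, -3.054]
contact_force: [0.8, 9.4, -1.0]
grip_width: 25.2
```

arm_command(
  deltas=[
    [0,0,0.002,0],
    [0,0,0.002,0],
    [0,0,0.001,0],
  ],
)

```text
time: 17.75
tool_pos: [456.7, -193.5, 127.7]
tcp_rot: [-1.574, -0.0, -3.053]
contact_force: [2.2, 10.0, -0.3]
grip_width: 25.5
```

arm_command(
  deltas=[
    [0,0,0.002,0],
    [0,0,0.002,0],
    [0,0,0.001,0],
  ],
)

```text
time: 18.05
tool_pos: [457.2, -198.2, 127.8]
tcp_rot: [-1.574, 0.0, -3.053]
contact_force: [1.4, 11.4, 0.2]
grip_width: 26.2
```

The force is 10–11 N and the bracket is starting to roll in the jaws. Backing off.

arm_command(
  deltas=[
    [0,0,-0.003,0],
    [0,0,-0.003,0],
    [0,0,0,0],
  ],
)

```text
time: 18.35
tool_pos: [456.4, -193.8, 127.6]
tcp_rot: [-1.571, -0.0, -3.054]
contact_force: [-0.4, 3.1, -4.5]
grip_width: 25.7
```

Run:
```python
from st import *
for k in range(3):
    h,F=st(); p=cap('wrist')
    print([(np.round(hang(f[0])-h),f[1],f[2]) for f in find(p,'hook_tip')])
save(p,'w6.png')
print(bot.get_obs()['grip_width'])
```

```text
t 18.35 origin in hanger [-81.3 -40.  118.4] yaw rel deg 0.02 F [-0.1  3.1 -4.5] M [0.27 0.27 0.26]
[(array([22., 10., 66.]), 0.59, array([272.,  67.]))]
t 18.45 origin in hanger [-81.2 -40.4 118.4] yaw rel deg -0.0 F [ 0.2  3.4 -2.8] M [0.4  0.33 0.25]
[(array([24., 10., 65.]), 0.91, array([270.,  59.])), (array([ 6., 10., 69.]), 0.22, array([270., 146.]))]
t 18.55 origin in hanger [-81.2 -40.5 118.4] yaw rel deg -0.02 F [ 1.1  4.2 -3.5] M [0.42 0.28 0.35]
[(array([23., 11., 66.]), 0.67, array([264.,  63.]))]
26.29018157672218
```

View pics/w6.png

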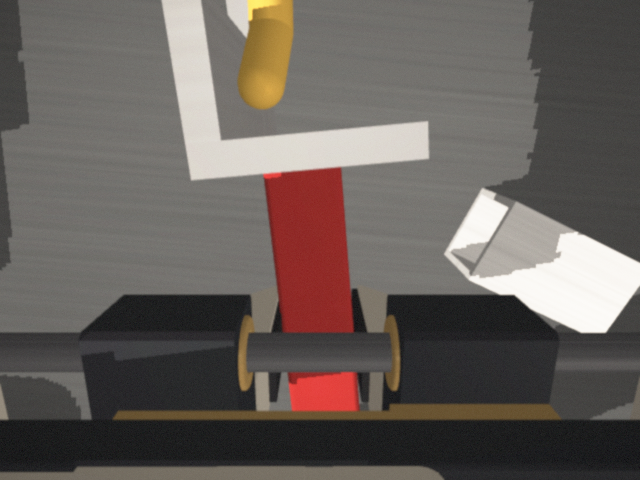

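The bracket has yawed about 5° in the jaws (plate edge from pixel (192,179) to (428,158)). Easing the load to see whether the pads realign it.

arm_command(
  deltas=[
    [0,0,-0.002,0],
    [0,0,-0.001,0],
    [0,0,0,0],
  ],
)

```text
time: 18.95
tool_pos: [456.3, -191.5, 127.8]
tcp_rot: [-1.57, 0.0, -3.055]
contact_force: [-0.8, 0.4, -4.4]
grip_width: 25.4
```

```bash
cat > al.py <<'E'
from st import *
def look(name=None):
    h,F=st(); p=cap('wrist'); print('grip',round(bot.get_obs()['grip_width'],2))
    i=p['img'].astype(int); red=((i[...,0]>100)&(i[...,1]<90)&(i[...,2]<90)); red[:120]=0; red[280:]=0
    rows=[r for r in range(195,280,10)]; m=[(r,np.nonzero(red[r])[0]) for r in rows]
    e=np.array([(r,x.min(),x.max()) for r,x in m if len(x)>20]); a=np.polyfit(e[:,0],e[:,1],1);b=np.polyfit(e[:,0],e[:,2],1)
    print('tube edges slope L,R',np.round([a[0],b[0]],3),'at row 230',np.round([np.polyval(a,230),np.polyval(b,230)],1))
    print('tip',[(np.round(hang(f[0])-h),f[1],np.round(f[2])) for f in find(p,'hook_tip')])
    if name: save(p,name)
    return p
E
python3 - <<'E'
from al import *
look('w7.png')
E
```

```text
t 18.95 origin in hanger [-81.1 -37.8 118.6] yaw rel deg -0.03 F [-0.8  0.5 -4.4] M [0.1  0.37 0.1 ]
grip 25.17
tube edges slope L,R [0.083 0.05 ] at row 230 [273. 348.]
tip []
```

arm_command(
  deltas=[
    [0,0,-0.002,0],
    [0,0,-0.002,0],
    [0,0,0,0],
    [0,0,0,0],
  ],
)

```text
time: 19.45
tool_pos: [456.1, -187.3, 127.8]
tcp_rot: [-1.571, 0.0, -3.055]
contact_force: [-1.0, 0.4, -4.0]
grip_width: 24.9
```

Run:
```python
from al import *
look(); p=look('w8.png')
```

```text
t 19.45 origin in hanger [-81.  -33.6 118.6] yaw rel deg -0.01 F [-0.9  0.5 -4. ] M [0.1  0.25 0.  ]
grip 24.91
tube edges slope L,R [ 0.043 -0.002] at row 230 [278.8 353.2]
tip [(array([25.,  2., 66.]), 0.77, array([309.,  51.]))]
t 19.55 origin in hanger [-81.  -33.7 118.6] yaw rel deg -0.02 F [-0.5  0.7 -3. ] M [0.13 0.26 0.05]
grip 24.74
tube edges slope L,R [ 0.043 -0.008] at row 230 [278.8 353.3]
tip [(array([23.,  4., 65.]), 0.55, array([299.,  60.]))]
```

View pics/w8.png

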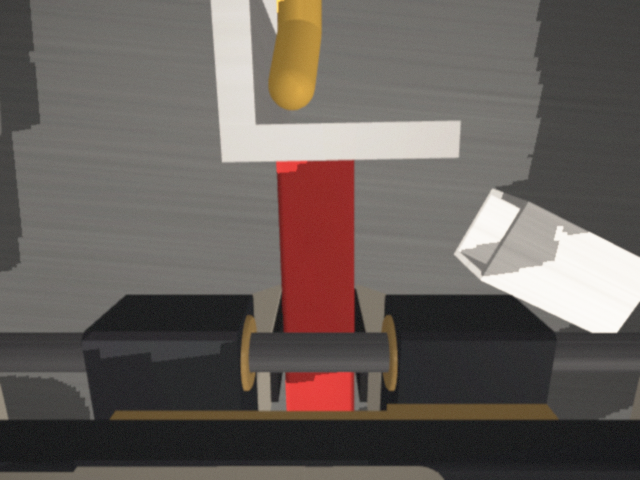

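Unloaded, the pads have realigned the bracket: plate edge at rows 157–161, almost level, tip at (292,88) beside the fence. There is a slight nose-down pitch to work out.

```bash
cat > fit.py <<'E'
from st import *
from scipy.optimize import least_squares
def fit(p,T,pts):
    Rb0=np.c_[-T[:3,0],-T[:3,2],-T[:3,1]]
    def B(q): 
        Rr=R.from_euler('ZYX',q).as_matrix(); return Rb0@Rr
    def f(q): return np.r_[np.concatenate([proj(p,T[:3,3]+B(q[:3])@(np.array(a)-G-np.r_[q[3],q[4],q[5]]))-b for a,b in pts]),q[2]*100,q[3]*.5,q[4]*.5,q[5]*.5]
    s=least_squares(f,np.zeros(6)); q=s.x
    M=np.eye(4);M[:3,:3]=B(q[:3]);M[:3,3]=T[:3,3]-M[:3,:3]@(G+q[3:])
    print('yaw,pitch,roll deg',np.round(np.degrees(q[:3]),1),'dG',np.round(q[3:],1),'res',np.round(s.fun,1)[:-4]); print('origin hanger',np.round(hang(M[:3,3]),1))
    return M
def tipin(M,th): # tip and bar (40mm along) in bracket, hook angle th
    for d,n in(((-62,180),'tip'),((-50,190),'bend2')):
        x,L=d; w=Rh@np.array([x,L*np.sin(th),360-L*np.cos(th)])+np.r_[PV[:2],0]; print(n,np.round(np.linalg.inv(M)@np.r_[w,1],1)[:3])
E
python3 - <<'E'
from fit import *
T=pose();p=cap('wrist')
M=fit(p,T,[((0,15,88),(222,161)),((0,-25,88),(460,157)),((6,-25,88),(460,121)),((6,9,88),(256,124))])
for th in(-.16,-.18):tipin(M,th)
w=hang(ray(p,292,88,182.3)); print('tip seen',w, np.arcsin(w[1]/180), np.linalg.inv(M)@np.r_[ray(p,292,88,182.3),1])
E
```

```text
yaw,pitch,roll deg [ 0.9  3.3 -0. ] dG [-0.5 -0.4 -1.4] res [ 0.2  0.2 -1.1  0.4  0.9 -0.5 -0.  -0.1]
origin hanger [-81.1 -32.4 116.4]
tip [15.3  3.3 66.9]
bend2 [27.8  1.6 57.7]
tip [15.2 -0.2 67.5]
bend2 [27.7 -2.2 58.3]
tip seen [-62.78891417 -27.9356365  182.3       ] -0.15582785900432575 [14.47759464  4.07700813 66.82952742  1.        ]
```

The fit gives: tip in bracket (14.5, 4.1, 67), pitch 3.3°, hook angle −0.156. I'll raise 3 mm to centre it in the slot, then press gently.

arm_command(
  deltas=[
    [0,-0.002,0,0],
    [0,-0.001,0.001,0],
    [0,0,0.001,0],
    [0,0,0,0],
  ],
)

```text
time: 20.1
tool_pos: [455.5, -188.4, 130.4]
tcp_rot: [-1.573, -0.002, -3.054]
contact_force: [-1.4, 6.6, -3.9]
grip_width: 24.6
```

Run:
```python
from al import *
for k in range(3):look()
```

```text
t 20.1 origin in hanger [-81.7 -34.6 121.1] yaw rel deg 0.03 F [-0.8  6.7 -3.9] M [0.7  0.49 0.52]
grip 24.84
tube edges slope L,R [0.04  0.005] at row 230 [279.2 353.2]
tip [(array([24.,  3., 66.]), 0.92, array([303.,  55.])), (array([ 5.,  2., 26.]), 0.65, array([312., 145.]))]
t 20.2 origin in hanger [-81.6 -34.5 121.1] yaw rel deg 0.03 F [-0.8  6.7 -5.2] M [0.71 0.44 0.56]
grip 25.07
tube edges slope L,R [ 0.04  -0.002] at row 230 [279.2 353.1]
tip [(array([24.,  7., 64.]), 0.73, array([286.,  58.]))]
t 20.3 origin in hanger [-81.7 -34.5 121.1] yaw rel deg 0.03 F [-1.3  5.5 -4.4] M [0.66 0.47 0.55]
grip 25.27
tube edges slope L,R [ 0.035 -0.002] at row 230 [279.2 353.1]
tip [(array([26.,  4., 62.]), 0.74, array([300.,  52.]))]
```

Pressing 5.5–6.5 N, hook still. Sliding forward.

arm_command(
  deltas=[
    [-0.002,0,0,0],
    [-0.002,0,0,0],
    [-0.002,0,0,0],
    [-0.002,0,0,0],
    [-0.001,0,0,0],
  ],
)

```text
time: 20.9
tool_pos: [464.0, -187.4, 130.1]
tcp_rot: [-1.573, -0.003, -3.054]
contact_force: [-2.5, 5.5, -5.6]
grip_width: 24.7
```

Run:
```python
from al import *
look('w9.png')
```

```text
t 20.9 origin in hanger [-73.1 -34.3 120.7] yaw rel deg 0.04 F [-2.   5.7 -5.6] M [0.67 0.7  0.4 ]
grip 25.2
tube edges slope L,R [0.04 0.  ] at row 230 [279.4 353.2]
tip [(array([23.,  3., 60.]), 0.78, array([305.,  66.]))]
```

View pics/w9.png

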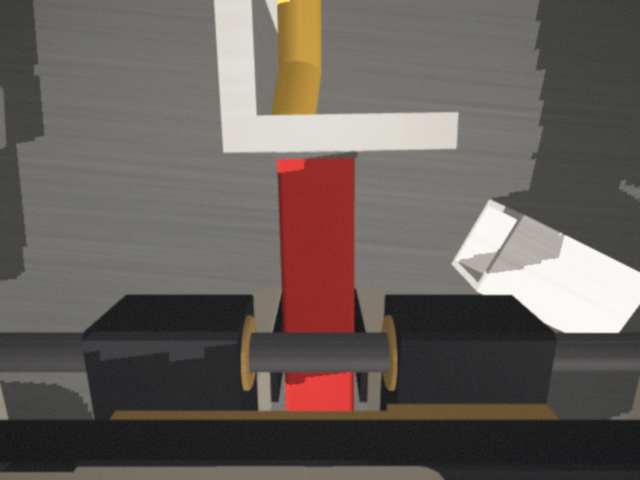

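The tip now disappears under the plate's top edge at about (295,115), so it is entering the slot. One viewing left; from here on I'll use numbers.

Run:
```python
from fit import *
T=pose();p=cap('wrist')
M=fit(p,T,[((0,15,88),(223,152)),((0,-25,88),(458,148)),((6,-25,88),(457,112)),((6,9,88),(257,116))])
for th in(-.155,-.165,-.175):tipin(M,th)
st()
```

```text
yaw,pitch,roll deg [ 1.   4.6 -0. ] dG [-0.2 -0.3 -1.4] res [ 0.5  0.5 -1.4  0.2  1.2 -0.3 -0.2 -0.4]
origin hanger [-73.5 -33.1 117.4]
tip [ 6.2  5.2 65.5]
bend2 [18.9  3.4 56.7]
tip [ 6.1  3.4 65.8]
bend2 [18.9  1.5 57. ]
tip [ 6.1  1.6 66.1]
bend2 [18.8 -0.4 57.3]
t 21.05 origin in hanger [-72.9 -34.4 120.9] yaw rel deg 0.03 F [-0.6  5.9 -4.4] M [0.64 0.57 0.42]
```

arm_command(
  deltas=[
    [-0.002,0,0,0],
    [-0.002,0,0,0],
    [-0.002,0,0.0003,0],
    [-0.002,0,0.0003,0],
  ],
)

```text
time: 21.45
tool_pos: [472.3, -187.5, 130.2]
tcp_rot: [-1.573, -0.002, -3.054]
contact_force: [-2.2, 5.9, -5.6]
grip_width: 24.5
```

Run:
```python
from al import *
look()
```

```text
t 21.45 origin in hanger [-64.9 -35.1 120.9] yaw rel deg 0.02 F [-1.7  6.1 -5.6] M [0.62 0.64 0.46]
grip 24.89
tube edges slope L,R [ 0.035 -0.007] at row 230 [279.5 353.9]
tip [(array([21.,  2., 60.]), 0.67, array([308.,  76.]))]
```

arm_command(
  deltas=[
    [-0.002,0,0.0004,0],
    [-0.002,0,0.0003,0],
    [-0.002,0,0,0],
    [-0.002,0,0,0],
    [-0.001,0,0,0],
  ],
)

```text
time: 22.05
tool_pos: [481.0, -187.1, 130.0]
tcp_rot: [-1.573, -0.003, -3.054]
contact_force: [-3.0, 6.3, -4.9]
grip_width: 24.9
```

Run:
```python
from al import *
p=look('w10.png')
g=p['img'].astype(int).min(2)[:,420:445].mean(1); print('plate rows',[ (r,int(g[r])) for r in range(80,180,4)])
q=cap('top'); print([(np.round(hang(f[0])),f[1]) for f in find(q,'hook_tip')])
```

```text
t 22.05 origin in hanger [-56.2 -35.5 120.6] yaw rel deg 0.04 F [-2.4  6.5 -4.9] M [0.67 0.79 0.5 ]
grip 24.94
tube edges slope L,R [-0.418  0.007] at row 230 [291.4 353.4]
tip [(array([20.,  2., 59.]), 0.94, array([309.,  82.]))]
plate rows [(80, 109), (84, 110), (88, 110), (92, 110), (96, 110), (100, 110), (104, 110), (108, 109), (112, 168), (116, 203), (120, 203), (124, 204), (128, 203), (132, 203), (136, 203), (140, 203), (144, 203), (148, 179), (152, 116), (156, 115), (160, 116), (164, 117), (168, 115), (172, 112), (176, 111)]
[(array([ -9., -30., 179.]), 0.45)]
```

Tip ≈ 11 mm through, pressed at 6 N, hook still. Going 2.5 mm further, then easing back to plumb with the hook resting on the fence.

arm_command(
  deltas=[
    [-0.0015,0,0,0],
    [-0.001,0,0,0],
    [0,0,-0.001,0],
    [0,0,-0.002,0],
    [0,0,-0.002,0],
  ],
)

```text
time: 22.75
tool_pos: [484.7, -183.6, 131.0]
tcp_rot: [-1.57, 0.001, -3.055]
contact_force: [0.7, -0.7, -3.9]
grip_width: 24.9
```

arm_command(
  deltas=[
    [0,0,-0.003,0],
    [0,0,-0.003,0],
    [0,0,-0.003,0],
    [0,0,-0.003,0],
    [0,0,-0.003,0],
  ],
)

```text
time: 23.25
tool_pos: [483.0, -168.0, 130.8]
tcp_rot: [-1.571, 0.0, -3.055]
contact_force: [-0.1, -0.1, -4.4]
grip_width: 24.8
```

Run:
```python
from al import *
p=look('w11.png')
g=p['img'].astype(int).min(2)[:,420:445].mean(1); r=np.nonzero(g>160)[0]; r=r[(r>80)&(r<200)]; print('plate rows',r.min(),r.max())
```

```text
t 23.25 origin in hanger [-52.6 -16.7 121.6] yaw rel deg -0.02 F [-0.1 -0.1 -4.4] M [-0.01  0.27  0.01]
grip 24.59
tube edges slope L,R [-0.788 -0.013] at row 230 [148.9 354.7]
tip [(array([16.,  4., 58.]), 0.98, array([304.,  98.]))]
plate rows 114 150
```

arm_command(
  deltas=[
    [0,0,-0.003,0],
    [0,0,-0.003,0],
    [0,0,-0.003,0],
    [0,0,-0.002,0],
    [0,0,-0.001,0],
  ],
)

```text
time: 23.85
tool_pos: [481.8, -156.0, 130.7]
tcp_rot: [-1.571, -0.0, -3.055]
contact_force: [0.7, 0.4, -4.5]
grip_width: 24.8
```

Run:
```python
from fit import *
T=pose();p=cap('wrist');st();save(p,'w12.png')
g=p['img'].astype(int).min(2); 
for c in(230,330,440):
    r=np.nonzero(g[60:200,c]>160)[0]+60; print(c,r.min(),r.max())
r=np.nonzero(g[140]>160)[0]; r=r[(r>190)&(r<490)];print('row140',r.min(),r.max())
for th in (0,): 
    M=fit(p,T,[((0,15,88),(223,151)),((0,-25,88),(458,150)),((6,-25,88),(457,114))]); tipin(M,th)
```

```text
t 23.9 origin in hanger [-52.7  -4.6 121.4] yaw rel deg -0.01 F [-0.3  0.  -3.7] M [-0.05  0.31 -0.07]
230 60 150
330 114 150
440 113 149
row140 228 461
yaw,pitch,roll deg [ 0.3  4.6 -0.1] dG [-0.2 -1.1 -1.4] res [ 0.2  0.3 -1.6  0.1  1.4 -0.3]
origin hanger [-53.2  -3.3 118. ]
tip [-13.7   3.2  61.1]
bend2 [-0.9  3.2 52.1]
```

View pics/w12.png

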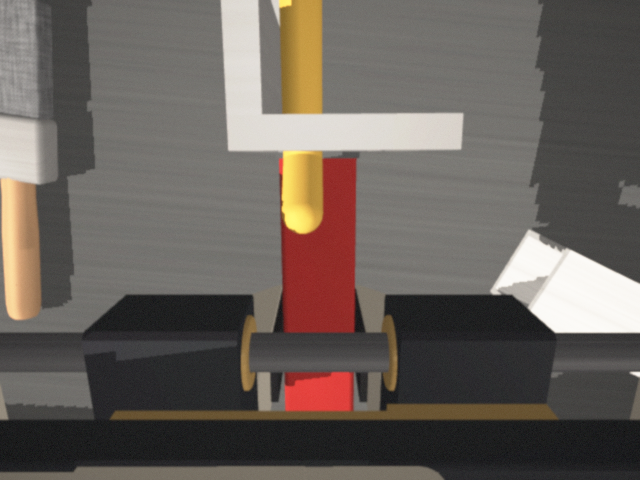

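The tip is through the slot, at (303,215) behind the plate and clear of the gripper's body (row 295 on). Lowering onto the hook.

arm_command(
  deltas=[
    [0,0.003,0,0],
    [0,0.003,0,0],
    [0,0.003,0,0],
    [0,0.003,0,0],
    [0,0.001,0,0],
  ],
)

```text
time: 24.4
tool_pos: [481.7, -156.3, 117.2]
tcp_rot: [-1.571, -0.001, -3.055]
contact_force: [-0.0, -0.4, -3.8]
grip_width: 24.7
```

arm_command(
  deltas=[
    [0,0.001,0,0],
    [0,0.001,0,0],
    [0,0.001,0,0],
  ],
)

```text
time: 24.7
tool_pos: [481.9, -156.3, 114.7]
tcp_rot: [-1.571, 0.0, -3.055]
contact_force: [-0.1, -0.7, -4.5]
grip_width: 24.8
```

Run:
```python
from al import *
look();look()
```

```text
t 24.7 origin in hanger [-52.5  -5.  105.5] yaw rel deg -0.02 F [-0.2 -0.7 -4.5] M [-0.03  0.3   0.04]
grip 24.9
tube edges slope L,R [ 1.447 -0.015] at row 230 [134.7 354.7]
tip [(array([16.,  1., 71.]), 0.78, array([312.,  99.])), (array([ 7., -5., 81.]), 0.32, array([349., 146.]))]
t 24.8 origin in hanger [-52.5  -4.9 105.5] yaw rel deg -0.02 F [ 0.  -0.2 -5. ] M [-0.07  0.3  -0.04]
grip 24.71
tube edges slope L,R [ 1.447 -0.015] at row 230 [134.7 354.7]
tip [(array([14.,  2., 71.]), 0.88, array([310., 106.])), (array([ 9.,  3., 73.]), 0.52, array([302., 135.]))]
```

arm_command(
  deltas=[
    [0,0.001,0,0],
    [0,0.0005,0,0],
    [0,0,0,0],
  ],
)

```text
time: 25.2
tool_pos: [482.4, -156.5, 113.8]
tcp_rot: [-1.57, 0.001, -3.055]
contact_force: [-0.2, -0.2, 1.2]
grip_width: 24.6
```

arm_command(
  deltas=[
    [0,0.001,0,0],
    [0,0.0005,0,0],
    [0,0,0,0],
  ],
)

```text
time: 25.5
tool_pos: [483.1, -156.7, 112.6]
tcp_rot: [-1.569, 0.003, -3.055]
contact_force: [2.1, 0.4, 5.3]
grip_width: 24.7
```

arm_command(
  deltas=[
    [0,-0.001,0,0],
    [0,-0.0005,0,0],
    [0,0,0,0],
    [0,0,0,0],
    [0,0,0,0],
  ],
)

```text
time: 26.0
tool_pos: [482.2, -156.3, 113.3]
tcp_rot: [-1.57, 0.001, -3.055]
contact_force: [3.5, 1.1, 1.5]
grip_width: 25.3
```

arm_command(
  deltas=[
    [-0.001,0,0,0],
    [0,0,0,0],
    [0,0,0,0],
  ],
)

```text
time: 26.3
tool_pos: [482.5, -156.1, 113.1]
tcp_rot: [-1.571, -0.001, -3.055]
contact_force: [-0.5, -1.1, 2.6]
grip_width: 24.5
```

arm_command(
  deltas=[
    [0,0,0,0],
    [0,0,0,0],
    [0,0,0,0],
  ],
  claw=120,
)

```text
time: 26.6
tool_pos: [482.5, -156.1, 112.9]
tcp_rot: [-1.571, -0.001, -3.055]
contact_force: [0.7, 0.1, -0.9]
grip_width: 44.4
```

Run:
```python
from al import *
for k in range(4):
    try: p=look('w13_%d.png'%k)
    except Exception as e: print(e); p=cap('wrist')
    g=p['img'].astype(int).min(2)
    for c in(330,440):
        r=np.nonzero(g[60:250,c]>160)[0]+60; print(c,(r.min(),r.max()) if len(r) else None)
```

```text
t 26.6 origin in hanger [-51.9  -4.8 103.6] yaw rel deg -0.02 F [ 0.7  0.1 -0.9] M [0.01 0.02 0.01]
grip 46.71
tube edges slope L,R [-1.183 -0.027] at row 230 [284.4 354.2]
tip [(array([12., -2., 73.]), 0.56, array([331., 117.])), (array([ 7.,  1., 82.]), 0.42, array([315., 145.]))]
330 (np.int64(132), np.int64(167))
440 (np.int64(132), np.int64(167))
t 26.7 origin in hanger [-51.8  -4.8 103.8] yaw rel deg -0.02 F [-0.2 -0.2 -0. ] M [ 0.05  0.05 -0.04]
grip 48.3
tube edges slope L,R [ 0.392 -0.017] at row 230 [239.5 352.6]
tip [(array([16.,  0., 72.]), 0.84, array([318., 100.])), (array([ -80., -152.,  -51.]), 0.37, array([604., 300.]))]
330 (np.int64(129), np.int64(164))
440 (np.int64(129), np.int64(164))
t 26.8 origin in hanger [-51.7  -4.9 103.9] yaw rel deg -0.02 F [ 0.7 -0.5 -0.7] M [ 0.    0.05 -0.01]
grip 48.21
tube edges slope L,R [-1.155 -0.015] at row 230 [246.  351.4]
tip [(array([ 7., -1., 83.]), 0.73, array([327., 144.])), (array([11.,  1., 73.]), 0.68, array([317., 121.])), (array([13.,  3., 71.]), 0.67, array([303., 112.]))]
330 (np.int64(127), np.int64(162))
440 (np.int64(126), np.int64(162))
t 26.9 origin in hanger [-51.6  -4.9 104. ] yaw rel deg -0.02 F [-0.1  0.  -0.3] M [ 0.04  0.03 -0.03]
grip 48.46
tube edges slope L,R [-1.155 -0.017] at row 230 [279.3 350.6]
tip [(array([14.,  3., 73.]), 0.55, array([304., 110.]))]
330 (np.int64(128), np.int64(163))
440 (np.int64(128), np.int64(163))
```

It hangs free (zero force, plate rows steady). Opening fully and backing straight off along the tube.

arm_command(
  deltas=[
    [0,0,0,0],
    [0.002,0,0,0],
    [0.005,0,0,0],
    [0.01,0,0,0],
    [0.015,0,0,0],
  ],
  claw=0,
)

```text
time: 27.5
tool_pos: [450.3, -159.0, 113.1]
tcp_rot: [-1.571, 0.0, -3.055]
contact_force: [0.4, -0.7, 0.0]
grip_width: 83.9
```

arm_command(
  deltas=[
    [0.02,0,0,0],
    [0.02,0,0,0],
    [0.02,0,0,0],
    [0.01,0,0,0],
    [0.0,-0.01,0,0],
  ],
)

```text
time: 28.0
tool_pos: [379.4, -164.5, 122.9]
tcp_rot: [-1.573, -0.002, -3.056]
contact_force: [0.6, -1.0, -0.0]
grip_width: 92.0
```

Run:
```python
from hk import *
print(bot.get_obs()['contact_force'])
for k in range(6):
    t=bot.get_obs()['time'];p=cap('top'); print(round(t,2),[(n,[(np.round(hang(f[0])),f[1]) for f in find(p,n) if hang(f[0])[1]<100]) for n in('bracket','hook')])
save(p,'t14.png',(340,180,500,300),5); q=cap('wrist'); save(q,'w14.png')
```

```text
[ 0.56945695 -1.00908142 -0.04805951]
28.0 [('bracket', [(array([-71.,  -2., 124.]), 0.73)]), ('hook', [(array([ -6.,  -0., 180.]), 0.53)])]
28.15 [('bracket', [(array([-70.,  -3., 124.]), 0.71)]), ('hook', [(array([ -8.,   1., 182.]), 0.54)])]
28.3 [('bracket', [(array([-73.,  -2., 128.]), 0.67)]), ('hook', [(array([-148., -172.,   52.]), 0.67), (array([ -9.,   2., 182.]), 0.63)])]
28.45 [('bracket', [(array([-71.,  -2., 127.]), 0.81)]), ('hook', [(array([-11.,   1., 180.]), 0.66)])]
28.6 [('bracket', [(array([-75.,   1., 125.]), 0.9)]), ('hook', [(array([ -8.,   0., 181.]), 0.58)])]
28.75 [('bracket', []), ('hook', [(array([ -5.,   3., 183.]), 0.77)])]
```

arm_command(
  deltas=[
    [0,-0.02,0,0],
    [0,-0.02,0,0],
    [0,0,0,0],
    [0,0,0,0],
    [0,0,0,0],
  ],
)

```text
time: 29.45
tool_pos: [380.8, -164.7, 162.4]
tcp_rot: [-1.572, -0.001, -3.055]
contact_force: [-0.1, -0.3, 0.5]
grip_width: 91.7
```

Run:
```python
from hk import *
for k in range(16):
    t=bot.get_obs()['time'];p=cap('wrist' if 0 else 'top'); i=p['img'].astype(int)
    red=(i[...,0]>100)&(i[...,1]<90)&(i[...,2]<90); red[:,:330]=0; red[:,500:]=0
    y,x=np.nonzero(red); print(round(t,2),len(x),np.round([x.mean(),y.mean()],2) if len(x) else '',np.round(hang(ray(p,x.mean(),y.mean(),130)),1) if len(x) else '')
```

```text
29.45 612 [394.27 292.04] [-100.4   -1.6  130. ]
29.5 618 [394.15 291.84] [-99.9  -1.4 130. ]
29.55 614 [394.05 291.85] [-99.9  -1.2 130. ]
29.6 616 [393.99 291.92] [-100.1   -1.1  130. ]
29.65 614 [394.02 291.99] [-100.2   -1.1  130. ]
29.7 616 [394.1  291.86] [-100.    -1.3  130. ]
29.75 616 [394.17 291.78] [-99.8  -1.5 130. ]
29.8 613 [394.37 291.93] [-100.2   -1.8  130. ]
29.85 614 [394.51 291.77] [-99.8  -2.1 130. ]
29.9 611 [394.62 291.8 ] [-99.9  -2.4 130. ]
29.95 613 [394.79 291.74] [-99.9  -2.7 130. ]
30.0 612 [394.87 291.87] [-100.1   -2.9  130. ]
30.05 612 [394.98 291.8 ] [-100.    -3.1  130. ]
30.1 613 [394.93 291.86] [-100.1   -3.   130. ]
30.15 612 [394.91 291.74] [-99.9  -3.  130. ]
30.2 617 [394.76 291.64] [-99.6  -2.7 130. ]
```

The swing is only ±1 mm (about 6 mm/s), near plumb, and the robot is clear. Handing in.

```bash
python3 -c "
from plant import job; print(job.close_job())"
```

```text
the job is handed in; nothing more can be done
None
```

The bracket hangs by its slot on the hook, close to straight below the pivot, and the robot has let go and backed off. The job was handed in at about 30 s, and it gave no verdict.

**What I did**
- **Grip:** The first grip, 80 mm behind the plate, let the bracket droop about 42°. I set it down, levelled it on the bench and gripped again about 61 mm behind the plate.
- **Pushing to the stop:** I pushed the hook with the fence until it met the stop, at about −0.16 rad. The first push reached about 11 N at the wrist because I sent several steps at once. The bracket rolled and yawed a few degrees in the jaws, so I backed off and it realigned. I then pressed again at about 6 N.
- **Through the slot:** With about 6 N held, I slid the tip some 11 mm through the slot. I then eased the hook back to plumb, lowered the bracket onto it and released.

**Last checks**
- **After release:** The force on the tool was about zero and the gripper was fully open.
- **Swing:** The top camera shows the bracket within about 3 mm of plumb, swinging ±1 mm (about 6 mm/s).
- **Hook:** Its position stayed within about 3 mm of plumb.

**Not confirmed**
- **Final close-up:** The last picture was not shown because the 12-picture limit had been reached. The hung state therefore rests on the measurements above.
- **Contact force:** I only read the wrist force, so the bracket-to-hook force is inferred. The readings, taken only between moves, stayed under about 12 N.
- **Tip and tilt:** The tip's depth through the slot (about 14 mm) and the nose-down tilt (4.6°) were last measured just before lowering and release.

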